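# Roll a dowel up to the set stop and nip it with the keeper

## Task

Get the dowel ready for drilling in the wooden jig: push against its side with the fingers to roll it along the bed until you feel it come lightly up against the steel pad of the stop (the block with the brass knob), leaving the keeper (the block with the wooden tab) where it is meanwhile. Then push the keeper up behind the dowel until it bears on it with a firm but light pressure (about 6 N on the dowel), so that the dowel stays trapped with no play, and let go. The stop has been set to size and is held by friction only, so do not shift it; do not lift the dowel out of the bed, and leave the things around the jig alone.

Things in the scene. Friction and masses are not known exactly. Their poses are not given: they have to be found in the camera images.
- jig: wooden clamping jig, 400 x 180 mm, fixed on the bench. Origin under its centre at bench level; x runs along the lane from the keeper toward the stop, z up, y across. Bed top at z = 14 mm; along both sides a rail 20 mm wide and 12 mm above the bed, 138 mm apart inside
- dowel: loose plain wooden dowel, 36 mm in diameter, 130 mm long, 0.08 to 0.15 kg, lying across the bed, at least 85 mm clear of the keeper. Origin at its centre (18 mm above the bed), y along its axis; x and z turn as it rolls. It rolls easily (under 1 N) and comes to rest within millimetres when left
- stop: wooden block across the lane, 134 mm wide, 36 mm high, brass knob on top. Origin: foot of its face toward the dowel, mid-lane, bed level; axes as the jig's, block toward +x. A steel pad (90 mm wide, 5 to 31 mm above the bed) stands out from this face toward the dowel by 6 to 34 mm, set anew each time and not measured; the dowel meets the pad. Friction-held: slips above about 11 N
- keeper: wooden block across the lane, 28 mm thick, 134 mm wide, top 36 mm above the bed, wooden tab in the middle of its top (16 mm along the lane, 50 across, to 64 mm up). Origin at the foot of its flat face toward the dowel, on the centre line at bed level; axes as the jig's; its back face is at x = -28 mm. Slides along x only against about 4 N of friction; stays where left
- glue_bottle: white glue bottle, 53 mm across, 168 mm tall, standing on the bench beyond the jig; origin at the centre of its foot
- screw_tin: open round tin, 67 mm across, 32 mm tall, on the bench beyond the jig; origin at the centre of its foot
- dog_1: upright wooden bench dog (a round plug 40 mm across and 56 mm tall) standing on the bench on the robot's side of the jig; origin at the centre of its foot
- dog_2: squat wooden bench dog (a round plug 42 mm across and 22 mm tall) on the bench on the robot's side of the jig; origin at the centre of its foot
There are look-alikes about, which are no part of the job. Several things have the shape of the dowel; the one meant has the colours described above.

How it is judged:
By the outcome, as a careful person would: the job done as asked, in the order asked, and still so for the second after the job is handed in, with the robot touching nothing.
It also fails if it takes over 64 s, if anything falls off the work surface, if the arm or the gripper's body presses on something with over 40 N, if the wrist force passes 120 N, or if a joint passes its speed limit or range.

## Robot

A 6-joint arm with a two-finger parallel gripper is mounted at the origin on a cart in front of the work surface, level with it; the furniture and walls round the work are solid. World frame = base frame: x ahead of the robot, y to its left, z up, the work surface at z = 0. Lengths are in m, angles in rad, forces in N, time in s.
With the tool pointing down it reaches from about 0.25 to 0.775 m from the base axis. Payload 4 kg.
Tool frame: the origin (TCP) lies midway between the tips of the shut fingers; the grasp point (between the pads) lies 19 mm behind it; z points along the fingers, y is the line along which they close (so a half turn about z gives the same grasp; the last joint's range is limited). The gripper opens to 85 mm and grips with 20 to 120 N. Pads are 22 mm wide; open, the fingers measure 114 mm over their backs; the gripper's body (76 mm by 85 mm) begins 54 mm behind the grasp point. The pads swing forward as they close: fully open they stand 13 mm farther back than shut.
Start: joints at [-1.308, 0.087, 1.371, -0, 1.684, -0.103], TCP at [0.197, -0.514, 0.231] pointing down, gripper open.
Joint ranges: [-3.1, 3.1], [-0.76, 2.03], [0.27, 2.55], [-1.08, 4.22], [0.17, 2.65], [-2.57, 2.57]. Speed limits (rad/s): [2.79, 2.79, 3.14, 3.14, 3.14, 3.14].

## Interface

Orientations are given as a 3x3 rotation matrix whose columns are the frame's x, y, z axes.
In Python, from bench import robot gives the robot as it stands.
- The arm moves only by the tool arm_command, never from a script. Its argument "deltas" is a list of rows, each a list of 3 entries, a list of its own where there are three numbers: the finger opening in m, from 0 to 0.0854, then the shift along the tool's x, y, z in m, then the turn, a rotation vector about the tool's x, y, z in degrees. A call has 1 to 12 rows; each row shifts and turns the commanded pose from where the row before left it, along the tool's axes as they then stand; what a row does not reach is not made up. A row lasts 1/8 s, in which the tool goes at most 62.5 mm and 10.7 degrees, less where a joint would pass 70% of its speed; a pose out of reach is approached as far as the arm can. A call is refused whole if a number of a shift passes 0.0625 or a number of a turn 10.7, either way. A call with a gripper value outside its range is refused whole. The fingers move at their own pace and stop on an object; the grip force is fixed at half the most. Time passes only in rows, so rows that do not move let the fingers close. It gives the time, the measured TCP pose, the force, the opening and the grip force at its end, in the units of the state.
- robot.sense(): the state, without advancing time (a new reading comes with each control period).
- robot.snapshot(name): name is "scene" or "side" or "wrist"; returns the picture (400x640x3 uint8, red, green, blue); there is no depth.
- robot.camera_info(name): a dict with "mtx" (3x3 intrinsics, pixels), "eye" and "rotation" of the camera in the world. Camera axes: x right, y down, z forward; pixel columns grow to the right and rows downward; lengths in m; the calibration is good to about 2 mm. A picture is of the moment at which its call begins: read the wrist's pose just before it. camera_info takes no time and is no camera call; for the wrist camera it gives the pose at the moment of the call.
- robot.finish_job(): hands the job in; it is judged then, once.
The state is a dict: "clock": time; "joint_positions": joint angles; "joint_vel": joint speeds; "effort": joint torques, N m; "position": TCP position; "eef_rot": TCP orientation; "contact_force": force on the tool from outside, world axes, zero at the start; "ft_torque": the same for the moment, N m; "finger_gap": finger opening in m; "gripper_force": force on a finger pad.
Only numpy, scipy, OpenCV 4.12 (cv2) and the standard library are available. Lean on these libraries where they do the work, as an engineer would, in place of code of your own. Each camera call takes 0.05 s, during which the arm holds its last target. There are 200 camera calls.

## Working session

There is one attempt and no reset: what is moved stays moved. The work goes in short steps, Python scripts to look and compute and a tool call to move; the robot and the scene stay as the last step left them, time stands still between calls to the robot, and variables do not carry over. Pictures are saved under pics/ and viewed, at most 10 in all, crops included, and the job is handed in when it is done.

Besides the shell and the picture viewer there is one more tool, called as name(argument=value, ...) on one line, values as JSON. arm_command: Moves the arm, as the interface text tells. Its arguments: {"type":"object","properties":{"deltas":{"type":"array"}},"required":["deltas"]}

```bash
mkdir -p pics
python3 - <<'E'
from bench import robot
import cv2,json
for n in("scene","side"):
    cv2.imwrite(f"pics/{n}0.png",robot.snapshot(n)[:,:,::-1]); c=robot.camera_info(n); print(n,c)
s=robot.sense();print(s["clock"],s["position"],s["eef_rot"],s["contact_force"])
E
```

```text
scene {'mtx': array([[436.85516669,   0.        , 312.0416316 ],
       [  0.        , 436.85516669, 206.34072363],
       [  0.        ,   0.        ,   1.        ]]), 'eye': array([0.05275923, 0.90114058, 0.46081429]), 'rotation': array([[-0.87393946, -0.16977219,  0.45541984],
       [-0.48569518,  0.34007624, -0.8052629 ],
       [-0.01816622, -0.92494624, -0.37966358]])}
side {'mtx': array([[500.9551345 ,   0.        , 321.95251495],
       [  0.        , 500.9551345 , 197.90722559],
       [  0.        ,   0.        ,   1.        ]]), 'eye': array([ 0.49202356, -1.06706419,  0.64698801]), 'rotation': array([[ 0.99853607, -0.04243602,  0.03353947],
       [-0.04969621, -0.47496681,  0.87859935],
       [-0.02135412, -0.87897993, -0.4763804 ]])}
0.1 [ 0.19660681 -0.5131855   0.23023192] [[ 9.33846320e-01  3.57674128e-01 -5.17919733e-04]
 [ 3.57674441e-01 -9.33844325e-01  1.94188738e-03]
 [ 2.10906472e-04 -1.99867104e-03 -9.99997980e-01]] [ 0.21907532  0.3653133  -0.82120364]
```

View pics/scene0.png

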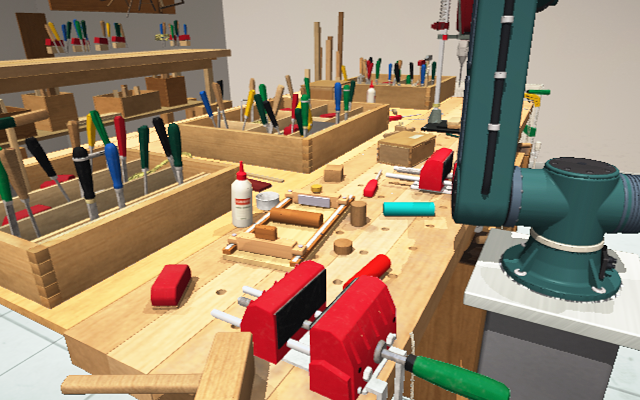

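View pics/side0.png

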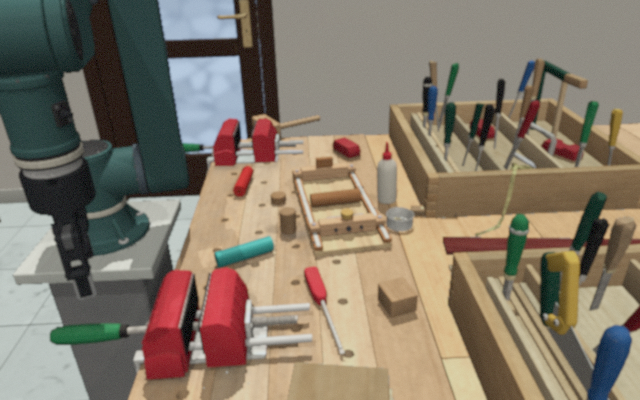

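The scene view shows the jig at about (290,230), with the keeper and its tab at (265,238), the brown dowel at (298,217), and the stop with its brass knob at (317,190). Dowel-shaped candidates are teal (408,209), red (370,270) and brown (298,217). The brown wooden one lying in the bed fits the description. I'll confirm it in enlarged crops.

Run:
```python
import cv2
a=cv2.imread("pics/scene0.png")[160:280,210:370]; b=cv2.imread("pics/side0.png")[140:260,260:420]
cv2.imwrite("pics/cs.png",cv2.resize(a,(800,600),interpolation=cv2.INTER_CUBIC))
cv2.imwrite("pics/cd.png",cv2.resize(b,(800,600),interpolation=cv2.INTER_CUBIC))
```

```text
(no output)
```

View pics/cs.png

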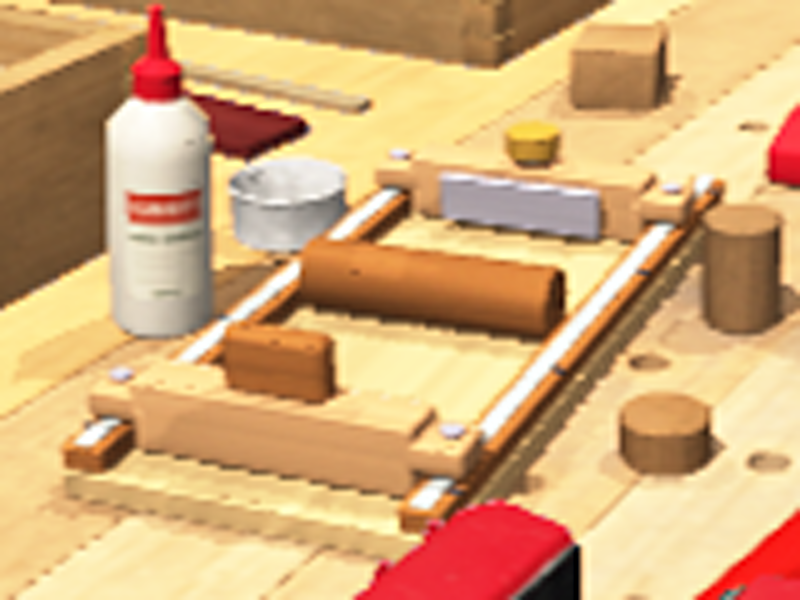

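View pics/cd.png

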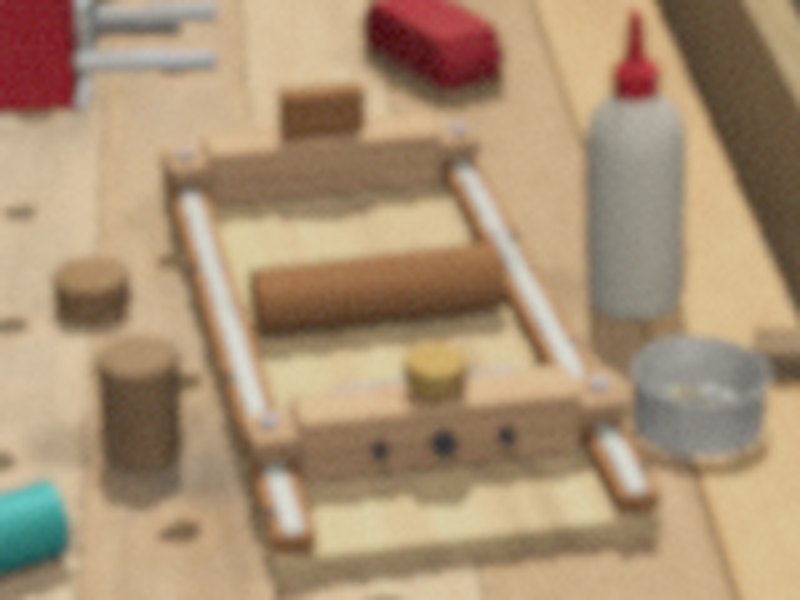

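Both crops agree. The brown wooden dowel lies in the bed between the keeper (tab) and the stop (brass knob and steel pad). It is at scene (297,217) and side (335,198). I'll compute a rough jig pose, then look from above with the wrist camera.

```bash
cat > h.py <<'E'
import numpy as np
from bench import robot
def bp(c,uv,z):
    d=c["rotation"]@np.linalg.solve(c["mtx"],[uv[0],uv[1],1.]); return c["eye"]+d*(z-c["eye"][2])/d[2]
def proj(c,P):
    q=(np.asarray(P)-c["eye"])@c["rotation"]; return (q@c["mtx"].T)[...,:2]/q[...,2:]
E
python3 - <<'E'
from h import *
S=robot.camera_info("scene");D=robot.camera_info("side")
s=lambda x,y:(210+x/5,160+y/5); d=lambda x,y:(260+x/5,140+y/5)
for n,c,p,z in[("tabtop c",S,s(280,328),.078),("tabtop c",D,d(322,87),.078),
 ("knob",S,s(532,130),.065),("knob",D,d(436,350),.065),("dowel top L",S,s(315,243),.050),("dowel top R",S,s(555,270),.05),
 ("dow top L",D,d(262,268),.05),("dow top R",D,d(490,250),.05),("railend stop L",D,d(290,535),.026),("railend stop R",D,d(640,492),.026),
 ("railend keep L",S,s(98,432),.026),("railend keep R",S,s(430,493),.026),("dog1",D,d(140,345),.056),("tin",D,d(700,345),.032),("bottle foot",S,s(165,325),0)]:
    print(n,bp(c,p,z).round(3))
w=robot.camera_info("wrist");t=robot.sense();print(w["eye"],w["rotation"].round(3),t["position"],t["eef_rot"].round(3),w["mtx"][0])
E
```

```text
tabtop c [0.547 0.225 0.078]
tabtop c [0.551 0.22  0.078]
knob [ 0.587 -0.07   0.065]
knob [ 0.589 -0.058  0.065]
dowel top L [0.624 0.085 0.05 ]
dowel top R [0.503 0.062 0.05 ]
dow top L [0.511 0.059 0.05 ]
dow top R [0.628 0.068 0.05 ]
railend stop L [ 0.516 -0.148  0.026]
railend stop R [ 0.675 -0.126  0.026]
railend keep L [0.623 0.258 0.026]
railend keep R [0.468 0.238 0.026]
dog1 [ 0.45  -0.025  0.056]
tin [ 0.724 -0.007  0.032]
bottle foot [0.702 0.111 0.   ]
[ 0.27007701 -0.4850267   0.37384099] [[ 0.358 -0.888 -0.289]
 [-0.934 -0.341 -0.108]
 [-0.002  0.309 -0.951]] [ 0.19660681 -0.5131855   0.23023192] [[ 0.934  0.358 -0.001]
 [ 0.358 -0.934  0.002]
 [ 0.    -0.002 -1.   ]] [291.56781035   0.         320.06910799]
```

arm_command(deltas=[[0.0854, [0.041, -0.033, 0], [0, 0, -5.45]], [0.0854, [0.044, -0.029, 0], [0, 0, -5.45]], [0.0854, [0.046, -0.025, 0], [0, 0, -5.45]], [0.0854, [0.048, -0.02, 0], [0, 0, -5.45]], [0.0854, [0.05, -0.015, 0], [0, 0, -5.45]], [0.0854, [0.051, -0.01, 0], [0, 0, -5.45]], [0.0854, [0.052, -0.006, 0], [0, 0, -5.45]], [0.0854, [0.052, -0.001, 0], [0, 0, -5.45]], [0.0854, [0.052, 0.004, 0], [0, 0, -5.45]], [0.0854, [0.052, 0.009, 0], [0, 0, -5.45]], [0.0854, [0.05, 0.014, 0], [0, 0, -5.45]], [0.0854, [0.049, 0.019, 0], [0, 0, -5.45]]])

```text
clock: 1.6
position: [0.5117, 0.0311, 0.2308]
eef_rot: [[0.06, 0.998, -0.001], [0.998, -0.06, -0.0], [-0.0, -0.001, -1.0]]
contact_force: [-0.1, -1.3, 0.5]
finger_gap: 0.0853
gripper_force: 0.0
```

arm_command(deltas=[[0.0854, [0.047, 0.023, 0], [0, 0, -5.45]], [0.0854, [0.044, 0.028, 0], [0, 0, -5.45]], [0.0854, [0, 0, 0], [0, 0, 0]], [0.0854, [0, 0, 0], [0, 0, 0]]])

```text
clock: 2.1
position: [0.5634, 0.1194, 0.2305]
eef_rot: [[-0.126, 0.992, -0.002], [0.992, 0.126, -0.001], [-0.001, -0.002, -1.0]]
contact_force: [0.8, 0.5, 0.3]
finger_gap: 0.0855
gripper_force: 0.0
```

Run:
```python
from h import *; import cv2
s=robot.sense(); print(s["clock"],s["position"],s["eef_rot"].round(4),s["contact_force"].round(2))
np.save("w1",robot.camera_info("wrist"),allow_pickle=True); im=robot.snapshot("wrist")[:,:,::-1]
cv2.imwrite("pics/w1.png",im)
```

```text
2.1 [0.56339823 0.11938968 0.23054442] [[-1.26e-01  9.92e-01 -1.70e-03]
 [ 9.92e-01  1.26e-01 -9.00e-04]
 [-7.00e-04 -1.80e-03 -1.00e+00]] [0.79 0.54 0.3 ]
```

View pics/w1.png

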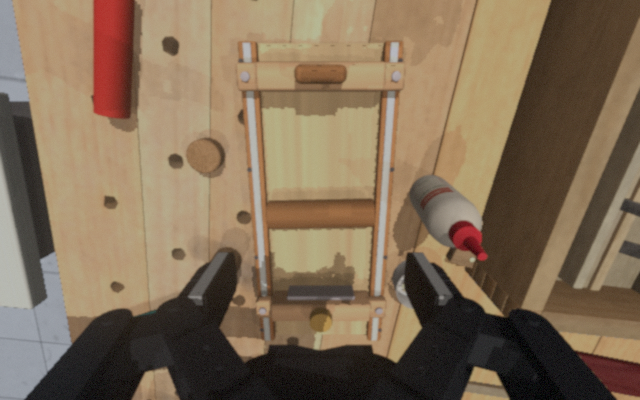

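The wrist view shows the jig from above. The keeper's front top edge is at row about 91 with its tab at (320,73), the dowel spans rows 199–229 and columns 266–375, and the pad is at (320,293) with the knob at (320,320). The strip centres run (250,50)→(267,330) and (394,50)→(376,330).

Run:
```python
from h import *
c=np.load("w1.npy",allow_pickle=True).item()
L=[bp(c,p,.026) for p in[(250,50),(267,330)]];R=[bp(c,p,.026) for p in[(394,50),(376,330)]]
for l in L,R: d=l[1]-l[0];print(l[0].round(4),l[1].round(4),np.degrees(np.arctan2(d[1],d[0])))
a=np.mean([np.arctan2(*(l[1]-l[0])[1::-1]) for l in(L,R)]);ex=np.array([np.cos(a),np.sin(a)]);ey=np.array([-ex[1],ex[0]])
o=np.mean(L+R,0)[:2]
E1=[bp(c,p,.026)[:2] for p in[(246,42),(396,42)]]
o=np.mean(E1,0)+.2*ex+ey*((o-np.mean(E1,0))@ey)
print("jig",o,np.degrees(a),"width",[((l[0]-o[:0].sum())[:2]-o)@ey for l in(L,R)])
J=lambda p:np.round([(p[:2]-o)@ex,(p[:2]-o)@ey],4)
for n,p,z in[("tab",(320,73),.078),("keeper face top",(320,91),.05),("keeper back top",(320,62),.05),("dowel ends",(266,214),.045),("",(375,214),.045),("pad foot",(320,287),.019),("pad top",(320,300),.045),("knob",(320,320),.065),("dog2",(204,155),.022)]:print(n,J(bp(c,p,z)))
# dowel centre: rays tangent rows 199,229
from scipy.optimize import brentq
e=J(c["eye"]);h=c["eye"][2]-.032;print("eye",e)
an=[np.arctan2(J(bp(c,(320,r),.032))[0]-e[0],h) for r in(199,229)];print("dowel c",e[0]+h*np.tan(np.mean(an)),"r",h/np.cos(np.mean(an))*np.sin((an[1]-an[0])/2))
print("tcp",J(robot.sense()["position"]))
```

```text
[0.4706 0.2424 0.026 ] [ 0.5151 -0.1273  0.026 ] -83.15037572578503
[0.6246 0.2619 0.026 ] [ 0.6742 -0.1068  0.026 ] -82.33646537064052
jig [0.571908   0.06144147] -82.74342054821278 width [np.float64(-0.07760332705641385), np.float64(0.07760458207443477)]
tab [-0.1647 -0.002 ]
keeper face top [-0.1499 -0.0021]
keeper back top [-0.1775 -0.0021]
dowel ends [-0.0103 -0.0674]
 [-0.0104  0.0644]
pad foot [ 0.1109 -0.0022]
pad top [ 0.113  -0.0021]
knob [ 0.1284 -0.0021]
dog2 [-0.078  -0.1429]
eye [-0.138  -0.0013]
dowel c -0.005349905749122502 r 0.01875512172455752
tcp [-0.0581 -0.0012]
```

arm_command(deltas=[[0.065, [0, 0, 0.04], [0, 0, 0]], [0.065, [0, 0, 0.045], [0, 0, 0]], [0.065, [0, 0, 0.045], [0, 0, 0]], [0.065, [0, 0, 0.04], [0, 0, 0]], [0.065, [0, 0, 0.025], [0, 0, 0]], [0.065, [0, 0, 0.012], [0, 0, 0]], [0.065, [0, 0, 0.003], [0, 0, 0]], [0.065, [0, 0, 0], [0, 0, 0]]])

```text
clock: 3.15
position: [0.5647, 0.1194, 0.0226]
eef_rot: [[-0.126, 0.992, 0.002], [0.992, 0.126, 0.0], [-0.0, 0.002, -1.0]]
contact_force: [-0.1, 0.2, 0.1]
finger_gap: 0.0652
gripper_force: 0.0
```

arm_command(deltas=[[0.065, [-0.006, 0, 0], [0, 0, 0]], [0.065, [-0.006, 0, 0], [0, 0, 0]], [0.065, [-0.004, 0, 0], [0, 0, 0]], [0.065, [-0.003, 0, 0], [0, 0, 0]], [0.065, [-0.003, 0, 0], [0, 0, 0]], [0.065, [-0.003, 0, 0], [0, 0, 0]], [0.065, [-0.003, 0, 0], [0, 0, 0]], [0.065, [-0.003, 0, 0], [0, 0, 0]], [0.065, [-0.004, 0, 0], [0, 0, 0]], [0.065, [-0.004, 0, 0], [0, 0, 0]], [0.065, [-0.004, 0, 0], [0, 0, 0]], [0.065, [-0.004, 0, 0], [0, 0, 0]]])

```text
clock: 4.65
position: [0.5699, 0.0728, 0.0213]
eef_rot: [[-0.126, 0.992, 0.0], [0.992, 0.126, -0.0], [-0.0, 0.0, -1.0]]
contact_force: [-0.1, -0.6, 0.4]
finger_gap: 0.0651
gripper_force: 0.1
```

arm_command(deltas=[[0.065, [-0.004, 0, 0], [0, 0, 0]], [0.065, [-0.004, 0, 0], [0, 0, 0]], [0.065, [-0.004, 0, 0], [0, 0, 0]], [0.065, [-0.004, 0, 0], [0, 0, 0]], [0.065, [-0.004, 0, 0], [0, 0, 0]], [0.065, [-0.004, 0, 0], [0, 0, 0]], [0.065, [-0.004, 0, 0], [0, 0, 0]], [0.065, [-0.003, 0, 0], [0, 0, 0]], [0.065, [-0.002, 0, 0], [0, 0, 0]], [0.065, [-0.001, 0, 0], [0, 0, 0]], [0.065, [0, 0, 0], [0, 0, 0]]])

```text
clock: 6.02
position: [0.5741, 0.0393, 0.0213]
eef_rot: [[-0.126, 0.992, -0.0], [0.992, 0.126, -0.0], [-0.0, -0.0, -1.0]]
contact_force: [1.1, 0.4, 0.2]
finger_gap: 0.0654
gripper_force: 0.0
```

Run:
```python
from h import *; import cv2
s=robot.sense(); print(s["clock"],s["position"],s["contact_force"].round(2))
np.save("w2",robot.camera_info("wrist"),allow_pickle=True); im=robot.snapshot("wrist")[:,:,::-1]
im2=robot.snapshot("side")[:,:,::-1][140:260,260:420]
cv2.imwrite("pics/w2.png",np.vstack([im[100:400,:].copy(),np.pad(cv2.resize(im2,(400,300)),((0,0),(0,240),(0,0)))]))
```

```text
6.025 [0.57410955 0.03931319 0.02128875] [1.09 0.37 0.22]
```

View pics/w2.png

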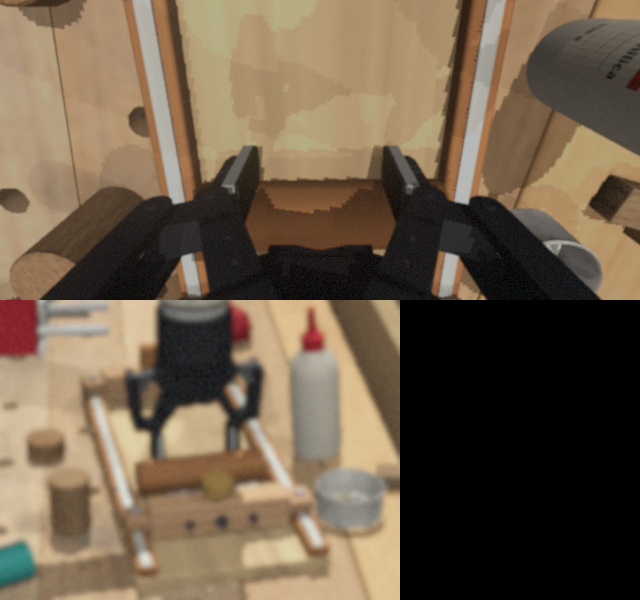

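The dowel has rolled evenly with the fingers, which span it behind at wrist columns 240–400. It is still short of the pad, and the keeper is untouched.

arm_command(deltas=[[0.065, [-0.003, 0, 0], [0, 0, 0]], [0.065, [-0.004, 0, 0], [0, 0, 0]], [0.065, [-0.004, 0, 0], [0, 0, 0]], [0.065, [-0.004, 0, 0], [0, 0, 0]], [0.065, [-0.004, 0, 0], [0, 0, 0]], [0.065, [-0.003, 0, 0], [0, 0, 0]], [0.065, [-0.003, 0, 0], [0, 0, 0]], [0.065, [-0.002, 0, 0], [0, 0, 0]], [0.065, [-0.001, 0, 0], [0, 0, 0]], [0.065, [-0.001, 0, 0], [0, 0, 0]], [0.065, [0, 0, 0], [0, 0, 0]]])

```text
clock: 7.5
position: [0.5777, 0.0106, 0.0213]
eef_rot: [[-0.126, 0.992, -0.0], [0.992, 0.126, -0.0], [-0.0, -0.0, -1.0]]
contact_force: [-0.5, 0.4, 0.0]
finger_gap: 0.0654
gripper_force: 0.0
```

arm_command(deltas=[[0.065, [-0.001, 0, 0], [0, 0, 0]], [0.065, [-0.001, 0, 0], [0, 0, 0]], [0.065, [-0.001, 0, 0], [0, 0, 0]]])

```text
clock: 7.88
position: [0.5782, 0.0076, 0.0213]
eef_rot: [[-0.126, 0.992, 0.0], [0.992, 0.126, -0.0], [-0.0, 0.0, -1.0]]
contact_force: [-0.1, 1.2, 0.6]
finger_gap: 0.0652
gripper_force: 0.0
```

arm_command(deltas=[[0.065, [-0.001, 0, 0], [0, 0, 0]], [0.065, [-0.001, 0, 0], [0, 0, 0]]])

```text
clock: 8.12
position: [0.5784, 0.0056, 0.0213]
eef_rot: [[-0.126, 0.992, 0.0], [0.992, 0.126, -0.0], [-0.0, 0.0, -1.0]]
contact_force: [-0.3, 0.2, 0.1]
finger_gap: 0.0647
gripper_force: 0.0
```

arm_command(deltas=[[0.065, [-0.001, 0, 0], [0, 0, 0]], [0.065, [-0.001, 0, 0], [0, 0, 0]]])

```text
clock: 8.38
position: [0.5787, 0.0036, 0.0213]
eef_rot: [[-0.126, 0.992, 0.0], [0.992, 0.126, -0.0], [-0.0, 0.0, -1.0]]
contact_force: [-0.2, 1.1, 0.6]
finger_gap: 0.0649
gripper_force: 0.3
```

arm_command(deltas=[[0.065, [-0.0005, 0, 0], [0, 0, 0]], [0.065, [-0.0005, 0, 0], [0, 0, 0]]])

```text
clock: 8.62
position: [0.5789, 0.0028, 0.0214]
eef_rot: [[-0.126, 0.992, 0.0], [0.992, 0.126, 0.0], [0.0, 0.0, -1.0]]
contact_force: [0.3, 1.4, 0.3]
finger_gap: 0.0653
gripper_force: 0.4
```

arm_command(deltas=[[0.065, [-0.0005, 0, 0], [0, 0, 0]], [0.065, [-0.0005, 0, 0], [0, 0, 0]]])

```text
clock: 8.88
position: [0.579, 0.0023, 0.0215]
eef_rot: [[-0.126, 0.992, 0.0], [0.992, 0.126, 0.001], [0.001, 0.0, -1.0]]
contact_force: [1.1, 3.0, 1.2]
finger_gap: 0.0649
gripper_force: 1.7
```

Run:
```python
from h import *
s=robot.sense();print(s["clock"],s["position"],s["contact_force"].round(2))
```

```text
8.875 [0.57900658 0.00234364 0.02145869] [1.11 3.04 1.24]
```

arm_command(deltas=[[0.065, [0, 0, 0], [0, 0, 0]], [0.065, [0, 0, 0], [0, 0, 0]]])

```text
clock: 9.12
position: [0.579, 0.0023, 0.0215]
eef_rot: [[-0.127, 0.992, 0.0], [0.992, 0.127, 0.001], [0.001, 0.0, -1.0]]
contact_force: [0.1, 3.9, 1.0]
finger_gap: 0.065
gripper_force: 2.1
```

The dowel is up against the pad with about 3.5 N. I'll back off gently, lift, and go behind the keeper.

arm_command(deltas=[[0.065, [0.0005, 0, 0], [0, 0, 0]], [0.065, [0.001, 0, 0], [0, 0, 0]], [0.065, [0.004, 0, 0], [0, 0, 0]], [0.065, [0.015, 0, 0], [0, 0, 0]], [0.065, [0.015, 0, 0], [0, 0, 0]], [0.065, [0, 0, -0.04], [0, 0, 0]], [0.065, [0, 0, -0.055], [0, 0, 0]], [0.065, [0, 0, -0.055], [0, 0, 0]], [0.075, [0.03, 0, -0.02], [0, 0, 0]], [0.075, [0.05, 0, 0], [0, 0, 0]], [0.075, [0.05, 0, 0], [0, 0, 0]], [0.075, [0.05, 0, 0], [0, 0, 0]]])

```text
clock: 10.62
position: [0.5508, 0.2178, 0.1914]
eef_rot: [[-0.127, 0.992, 0.0], [0.992, 0.127, -0.0], [-0.0, 0.0, -1.0]]
contact_force: [0.2, 0.3, 0.8]
finger_gap: 0.0747
gripper_force: 0.0
```

arm_command(deltas=[[0.075, [0.04, 0, 0], [0, 0, 0]], [0.075, [0.013, 0, 0], [0, 0, 0]], [0.075, [0, 0, 0], [0, 0, 0]], [0.075, [0, 0, 0], [0, 0, 0]]])

```text
clock: 11.12
position: [0.5452, 0.267, 0.1912]
eef_rot: [[-0.125, 0.992, 0.0], [0.992, 0.125, -0.001], [-0.001, -0.0, -1.0]]
contact_force: [0.2, -0.5, -0.0]
finger_gap: 0.0756
gripper_force: 0.0
```

Run:
```python
from h import *; import cv2
s=robot.sense(); print(s["clock"],s["position"],s["contact_force"].round(2))
np.save("w3",robot.camera_info("wrist"),allow_pickle=True); im=robot.snapshot("wrist")[:,:,::-1]
cv2.imwrite("pics/w3.png",im)
```

```text
11.125 [0.54515822 0.26699129 0.1912316 ] [ 0.21 -0.49 -0.05]
```

View pics/w3.png

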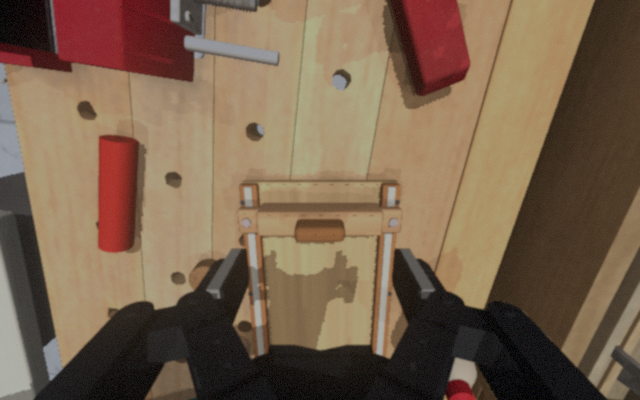

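The bench behind the keeper is clear: the vise bar is at (230,50) and the red block at (435,50), both well away. The keeper's back edge is at row about 206, and it hasn't moved. I'll check its position and the tab centre.

Run:
```python
from h import *
c=np.load("w3.npy",allow_pickle=True).item()
o=np.array([0.571908,0.06144147]);a=np.radians(-82.743);ex=np.array([np.cos(a),np.sin(a)]);ey=np.array([-ex[1],ex[0]])
J=lambda p:np.round([(p[:2]-o)@ex,(p[:2]-o)@ey],4)
for n,p,z in[("back",(320,206),.05),("end",(320,181),.014),("tab",(320,224),.078),("lugs",(240,207),.045),("",(402,207),.045)]:print(n,J(bp(c,p,z)))
print(J(robot.sense()["position"]))
```

```text
back [-0.1851 -0.0012]
end [-0.2024 -0.0012]
tab [-0.1769 -0.0012]
lugs [-0.1822 -0.0857]
 [-0.1821  0.0854]
[-0.207  -0.0005]
```

arm_command(deltas=[[0.075, [0.01, 0, 0], [0, 0, 0]], [0.075, [0, 0, 0.04], [0, 0, 0]], [0.075, [0, 0, 0.045], [0, 0, 0]], [0.075, [0, 0, 0.045], [0, 0, 0]], [0.075, [0, 0, 0.028], [0, 0, 0]], [0.075, [0, 0, 0.01], [0, 0, 0]], [0.075, [0, 0, 0.003], [0, 0, 0]], [0.075, [0, 0, 0], [0, 0, 0]], [0.075, [0, 0, 0], [0, 0, 0]]])

```text
clock: 12.3
position: [0.5448, 0.2784, 0.0221]
eef_rot: [[-0.126, 0.992, 0.003], [0.992, 0.126, 0.001], [0.001, 0.003, -1.0]]
contact_force: [-0.5, 0.8, -0.7]
finger_gap: 0.0749
gripper_force: 0.0
```

arm_command(deltas=[[0.075, [-0.005, 0, 0], [0, 0, 0]], [0.075, [-0.005, 0, 0], [0, 0, 0]], [0.075, [-0.003, 0, 0], [0, 0, 0]], [0.075, [-0.002, 0, 0], [0, 0, 0]], [0.075, [-0.002, 0, 0], [0, 0, 0]], [0.075, [-0.002, 0, 0], [0, 0, 0]], [0.075, [-0.002, 0, 0], [0, 0, 0]], [0.075, [-0.002, 0, 0], [0, 0, 0]], [0.075, [-0.002, 0, 0], [0, 0, 0]], [0.075, [-0.002, 0, 0], [0, 0, 0]], [0.075, [-0.002, 0, 0], [0, 0, 0]], [0.075, [-0.002, 0, 0], [0, 0, 0]]])

```text
clock: 13.8
position: [0.5475, 0.2483, 0.0203]
eef_rot: [[-0.127, 0.992, -0.0], [0.992, 0.127, 0.002], [0.002, 0.0, -1.0]]
contact_force: [-0.4, 3.5, -1.1]
finger_gap: 0.0754
gripper_force: 2.0
```

arm_command(deltas=[[0.075, [-0.002, 0, 0], [0, 0, 0]], [0.075, [-0.002, 0, 0], [0, 0, 0]], [0.075, [-0.002, 0, 0], [0, 0, 0]], [0.075, [-0.002, 0, 0], [0, 0, 0]]])

```text
clock: 14.3
position: [0.5487, 0.2392, 0.0203]
eef_rot: [[-0.127, 0.992, 0.0], [0.992, 0.127, 0.0], [0.0, 0.0, -1.0]]
contact_force: [-1.0, 3.9, -1.2]
finger_gap: 0.0752
gripper_force: 2.0
```

arm_command(deltas=[[0.075, [-0.003, 0, 0], [0, 0, 0]], [0.075, [-0.004, 0, 0], [0, 0, 0]], [0.075, [-0.005, 0, 0], [0, 0, 0]], [0.075, [-0.005, 0, 0], [0, 0, 0]], [0.075, [-0.005, 0, 0], [0, 0, 0]], [0.075, [-0.005, 0, 0], [0, 0, 0]], [0.075, [-0.005, 0, 0], [0, 0, 0]], [0.075, [-0.005, 0, 0], [0, 0, 0]], [0.075, [-0.005, 0, 0], [0, 0, 0]], [0.075, [-0.005, 0, 0], [0, 0, 0]], [0.075, [-0.005, 0, 0], [0, 0, 0]], [0.075, [-0.005, 0, 0], [0, 0, 0]]])

```text
clock: 15.8
position: [0.5559, 0.1824, 0.0203]
eef_rot: [[-0.126, 0.992, 0.0], [0.992, 0.126, -0.0], [-0.0, 0.0, -1.0]]
contact_force: [0.8, 3.9, -1.1]
finger_gap: 0.0751
gripper_force: 2.1
```

arm_command(deltas=[[0.075, [-0.005, 0, 0], [0, 0, 0]], [0.075, [-0.005, 0, 0], [0, 0, 0]], [0.075, [-0.005, 0, 0], [0, 0, 0]], [0.075, [-0.005, 0, 0], [0, 0, 0]], [0.075, [-0.005, 0, 0], [0, 0, 0]], [0.075, [-0.005, 0, 0], [0, 0, 0]], [0.075, [-0.005, 0, 0], [0, 0, 0]], [0.075, [-0.005, 0, 0], [0, 0, 0]], [0.075, [-0.005, 0, 0], [0, 0, 0]], [0.075, [-0.005, 0, 0], [0, 0, 0]], [0.075, [-0.005, 0, 0], [0, 0, 0]], [0.075, [-0.005, 0, 0], [0, 0, 0]]])

```text
clock: 17.3
position: [0.5635, 0.1229, 0.0203]
eef_rot: [[-0.126, 0.992, 0.0], [0.992, 0.126, -0.0], [-0.0, 0.0, -1.0]]
contact_force: [2.2, 4.4, -1.4]
finger_gap: 0.0756
gripper_force: 2.1
```

arm_command(deltas=[[0.075, [-0.005, 0, 0], [0, 0, 0]], [0.075, [-0.005, 0, 0], [0, 0, 0]], [0.075, [-0.005, 0, 0], [0, 0, 0]], [0.075, [-0.005, 0, 0], [0, 0, 0]], [0.075, [-0.005, 0, 0], [0, 0, 0]], [0.075, [-0.005, 0, 0], [0, 0, 0]], [0.075, [-0.005, 0, 0], [0, 0, 0]], [0.075, [-0.005, 0, 0], [0, 0, 0]], [0.075, [-0.005, 0, 0], [0, 0, 0]], [0.075, [-0.005, 0, 0], [0, 0, 0]], [0.075, [-0.003, 0, 0], [0, 0, 0]], [0.075, [-0.002, 0, 0], [0, 0, 0]]])

```text
clock: 18.8
position: [0.5705, 0.0684, 0.0203]
eef_rot: [[-0.126, 0.992, 0.0], [0.992, 0.126, -0.0], [-0.0, 0.0, -1.0]]
contact_force: [2.3, 4.1, -1.6]
finger_gap: 0.075
gripper_force: 2.0
```

arm_command(deltas=[[0.075, [-0.003, 0, 0], [0, 0, 0]], [0.075, [-0.004, 0, 0], [0, 0, 0]], [0.075, [-0.004, 0, 0], [0, 0, 0]], [0.075, [-0.004, 0, 0], [0, 0, 0]], [0.075, [-0.004, 0, 0], [0, 0, 0]], [0.075, [-0.003, 0, 0], [0, 0, 0]], [0.075, [-0.002, 0, 0], [0, 0, 0]], [0.075, [-0.002, 0, 0], [0, 0, 0]], [0.075, [-0.001, 0, 0], [0, 0, 0]], [0.075, [-0.001, 0, 0], [0, 0, 0]], [0.075, [-0.001, 0, 0], [0, 0, 0]], [0.075, [-0.001, 0, 0], [0, 0, 0]]])

```text
clock: 20.3
position: [0.5742, 0.0389, 0.0203]
eef_rot: [[-0.126, 0.992, 0.0], [0.992, 0.126, -0.0], [-0.0, 0.0, -1.0]]
contact_force: [1.8, 4.1, -0.6]
finger_gap: 0.0751
gripper_force: 2.0
```

arm_command(deltas=[[0.075, [-0.001, 0, 0], [0, 0, 0]], [0.075, [-0.001, 0, 0], [0, 0, 0]], [0.075, [-0.001, 0, 0], [0, 0, 0]]])

```text
clock: 20.68
position: [0.5746, 0.0358, 0.0203]
eef_rot: [[-0.126, 0.992, 0.0], [0.992, 0.126, -0.0], [-0.0, 0.0, -1.0]]
contact_force: [2.6, 4.8, -0.5]
finger_gap: 0.0754
gripper_force: 2.0
```

arm_command(deltas=[[0.075, [-0.001, 0, 0], [0, 0, 0]], [0.075, [-0.001, 0, 0], [0, 0, 0]], [0.075, [-0.0005, 0, 0], [0, 0, 0]], [0.075, [-0.0005, 0, 0], [0, 0, 0]]])

```text
clock: 21.18
position: [0.575, 0.0329, 0.0203]
eef_rot: [[-0.126, 0.992, 0.0], [0.992, 0.126, -0.0], [-0.0, 0.0, -1.0]]
contact_force: [1.7, 5.2, -0.9]
finger_gap: 0.0749
gripper_force: 2.0
```

arm_command(deltas=[[0.075, [-0.0005, 0, 0], [0, 0, 0]], [0.075, [-0.0005, 0, 0], [0, 0, 0]]])

```text
clock: 21.42
position: [0.5751, 0.0319, 0.0204]
eef_rot: [[-0.126, 0.992, 0.0], [0.992, 0.126, -0.0], [-0.0, 0.0, -1.0]]
contact_force: [2.3, 4.7, -0.4]
finger_gap: 0.075
gripper_force: 2.0
```

arm_command(deltas=[[0.075, [-0.0005, 0, 0], [0, 0, 0]]])

```text
clock: 21.55
position: [0.5751, 0.0314, 0.0203]
eef_rot: [[-0.126, 0.992, 0.0], [0.992, 0.126, -0.0], [-0.0, 0.0, -1.0]]
contact_force: [3.0, 3.6, -0.0]
finger_gap: 0.0752
gripper_force: 2.0
```

arm_command(deltas=[[0.075, [-0.0005, 0, 0], [0, 0, 0]]])

```text
clock: 21.68
position: [0.5752, 0.0309, 0.0203]
eef_rot: [[-0.126, 0.992, 0.0], [0.992, 0.126, -0.0], [-0.0, 0.0, -1.0]]
contact_force: [2.5, 3.6, -0.5]
finger_gap: 0.0751
gripper_force: 2.0
```

arm_command(deltas=[[0.075, [-0.0005, 0, 0], [0, 0, 0]]])

```text
clock: 21.8
position: [0.5753, 0.0304, 0.0203]
eef_rot: [[-0.126, 0.992, 0.0], [0.992, 0.126, -0.0], [-0.0, 0.0, -1.0]]
contact_force: [0.8, 4.8, 0.6]
finger_gap: 0.0752
gripper_force: 2.0
```

arm_command(deltas=[[0.075, [-0.0003, 0, 0], [0, 0, 0]]])

```text
clock: 21.92
position: [0.5753, 0.0302, 0.0203]
eef_rot: [[-0.126, 0.992, 0.0], [0.992, 0.126, 0.0], [0.0, 0.0, -1.0]]
contact_force: [2.0, 4.7, 0.0]
finger_gap: 0.0748
gripper_force: 2.3
```

arm_command(deltas=[[0.075, [-0.0003, 0, 0], [0, 0, 0]]])

```text
clock: 22.05
position: [0.5753, 0.0301, 0.0203]
eef_rot: [[-0.126, 0.992, 0.0], [0.992, 0.126, 0.001], [0.001, 0.0, -1.0]]
contact_force: [2.0, 5.0, -0.4]
finger_gap: 0.0749
gripper_force: 2.6
```

arm_command(deltas=[[0.075, [-0.0003, 0, 0], [0, 0, 0]]])

```text
clock: 22.18
position: [0.5753, 0.0301, 0.0203]
eef_rot: [[-0.126, 0.992, -0.0], [0.992, 0.126, 0.001], [0.001, 0.0, -1.0]]
contact_force: [0.8, 5.5, 0.4]
finger_gap: 0.0748
gripper_force: 3.0
```

Contact with the dowel is felt: the pad force has risen from 2.0 (sliding) to 3.0. I'll build up to about 10 N total, which is roughly 4 N of friction plus 6 N on the dowel.

arm_command(deltas=[[0.075, [-0.0003, 0, 0], [0, 0, 0]], [0.075, [-0.0003, 0, 0], [0, 0, 0]]])

```text
clock: 22.42
position: [0.5753, 0.0301, 0.0204]
eef_rot: [[-0.127, 0.992, -0.0], [0.992, 0.127, 0.002], [0.002, 0.0, -1.0]]
contact_force: [0.9, 8.1, 0.1]
finger_gap: 0.0752
gripper_force: 3.7
```

arm_command(deltas=[[0.075, [-0.0003, 0, 0], [0, 0, 0]], [0.075, [0, 0, 0], [0, 0, 0]]])

```text
clock: 22.68
position: [0.5753, 0.0302, 0.0204]
eef_rot: [[-0.127, 0.992, -0.0], [0.992, 0.127, 0.003], [0.003, 0.0, -1.0]]
contact_force: [1.0, 7.8, 0.3]
finger_gap: 0.0751
gripper_force: 3.9
```

arm_command(deltas=[[0.075, [-0.0003, 0, 0], [0, 0, 0]], [0.075, [0, 0, 0], [0, 0, 0]]])

```text
clock: 22.92
position: [0.5753, 0.0301, 0.0204]
eef_rot: [[-0.127, 0.992, -0.0], [0.992, 0.127, 0.003], [0.003, 0.0, -1.0]]
contact_force: [2.4, 8.6, -0.0]
finger_gap: 0.0748
gripper_force: 4.2
```

arm_command(deltas=[[0.075, [-0.0003, 0, 0], [0, 0, 0]], [0.075, [0, 0, 0], [0, 0, 0]]])

```text
clock: 23.18
position: [0.5753, 0.0302, 0.0203]
eef_rot: [[-0.127, 0.992, -0.0], [0.992, 0.127, 0.004], [0.004, 0.0, -1.0]]
contact_force: [1.1, 9.4, 0.4]
finger_gap: 0.0749
gripper_force: 4.6
```

arm_command(deltas=[[0.075, [-0.0003, 0, 0], [0, 0, 0]], [0.075, [0, 0, 0], [0, 0, 0]]])

```text
clock: 23.42
position: [0.5753, 0.0301, 0.0204]
eef_rot: [[-0.127, 0.992, -0.0], [0.992, 0.127, 0.004], [0.004, 0.0, -1.0]]
contact_force: [1.0, 10.7, 0.4]
finger_gap: 0.075
gripper_force: 4.9
```

arm_command(deltas=[[0.075, [-0.0001, 0, 0], [0, 0, 0]], [0.075, [0, 0, 0], [0, 0, 0]]])

```text
clock: 23.68
position: [0.5753, 0.0301, 0.0204]
eef_rot: [[-0.127, 0.992, -0.0], [0.992, 0.127, 0.004], [0.004, 0.0, -1.0]]
contact_force: [1.4, 10.1, -0.1]
finger_gap: 0.0748
gripper_force: 5.1
```

The total is about 10 N, so about 6 N on the dowel, and nothing is creeping. I'll back off and lift.

arm_command(deltas=[[0.075, [0.0005, 0, 0], [0, 0, 0]], [0.075, [0.001, 0, 0], [0, 0, 0]], [0.075, [0.001, 0, 0], [0, 0, 0]], [0.075, [0.002, 0, 0], [0, 0, 0]], [0.075, [0.01, 0, 0], [0, 0, 0]], [0.075, [0.02, 0, 0], [0, 0, 0]], [0.075, [0.01, 0, -0.02], [0, 0, 0]], [0.075, [0, 0, -0.05], [0, 0, 0]], [0.075, [0, 0, -0.06], [0, 0, 0]], [0.075, [0, 0, -0.06], [0, 0, 0]], [0.075, [0, 0, -0.02], [0, 0, 0]], [0.075, [0, 0, 0], [0, 0, 0]]])

```text
clock: 25.18
position: [0.5707, 0.0728, 0.2329]
eef_rot: [[-0.127, 0.992, 0.005], [0.992, 0.127, -0.0], [-0.001, 0.005, -1.0]]
contact_force: [0.7, 0.1, -0.9]
finger_gap: 0.0749
gripper_force: 0.0
```

Run:
```python
from h import *; import cv2
s=robot.sense(); print(s["clock"],s["position"],s["contact_force"].round(2))
im=robot.snapshot("wrist")[:,:,::-1]; a=robot.snapshot("scene")[:,:,::-1][160:280,210:370]; b=robot.snapshot("side")[:,:,::-1][140:260,260:420]
cv2.imwrite("pics/w4.png",np.vstack([cv2.resize(im[130:330,170:470],(800,300))[:, :],np.hstack([cv2.resize(a,(400,300)),cv2.resize(b,(400,300))])]))
```

```text
25.175 [0.57069331 0.07283185 0.23289586] [ 0.73  0.13 -0.93]
```

View pics/w4.png

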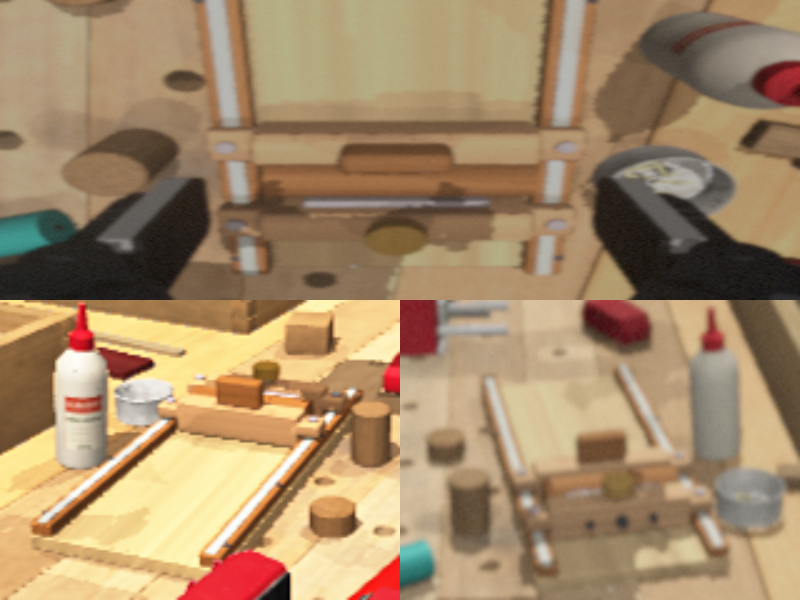

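The dowel is trapped square between the keeper (wrist crop row 150) and the pad (row 203). The knob is at the same side-view pixel as before, so the stop hasn't shifted. The bottle, tin and dogs are untouched, and the gripper is clear.

```bash
python3 -c "
from bench import robot; print(robot.finish_job())"
```

```text
the job is handed in; nothing more can be done
None
```

I handed the job in at about 25 s: the dowel sits against the stop's pad, and the keeper was pushed up behind it to about 6 N on the dowel, going by the wrist force. In the final pictures the stop had not visibly moved, nothing around the jig was disturbed, and the gripper was clear.

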